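# Earth-leakage check on the bench supply box

### The job

Do the daily earth-leakage check on the grey supply box that stands inside the steel frame: first switch off the one outlet rocker that is still on, so that nothing can start up by itself, then press the yellow test button right down so that it trips the black breaker lever, and last push the lever back to on until it snaps over. Work with the closed fingertips from above, trip the lever only with the test button, and leave the other outlet rocker off. Nothing is to be gripped, lifted or shifted, neither the nut and bolt in the tray on the box nor the tools around it.

Things in the scene. Friction and masses are not known exactly. Their poses are not given: they have to be found in the camera images.
- supply_box: Grey supply box with a dark lid, fixed to the bench inside a flat frame of 25 mm steel tube: 170 (x) x 230 (y) x 75 mm high. Origin: centre of its underside; x from its front (blue outlet flaps) to its back, y left, z up. In a row across the lid, left to right: breaker lever, yellow test button, two black rockers. Behind them a shallow tray (4 mm rim) holds a nut and a bolt.
- lever_root (a point): Point on the lid, in the middle of the breaker lever's slot, fixed to the box and with the box's axes; it does not move. The lever turns about an axis parallel to the box's y, 12 mm below this point.
- lever_tip (a point): Tip of the black breaker lever, which is 20 mm wide and 9 to 12 mm thick and stands out about 28 mm above the lid. The tip lies 43 mm from the lever's axis, so it travels about 41 mm between on and off.
- breaker (a joint): Lever angle (rad): +0.5 is on, leaning to the back of the box, towards the green mark; -0.5 is off or tripped, leaning to the front, towards the red mark. Over-centre: past 0 it snaps to the nearer end by itself; about 1 N at 25 mm from its axis pushes it over. It starts on.
- test_top (a point): Middle of the top of the yellow round test button, 24 mm across, which stands 23 mm above the lid at rest, 52 mm to the right of the lever and 11 mm nearer the front. It is pressed straight down.
- test_button (a joint): Travel of the test button (m): 0 released, 0.008 fully down. A spring returns it. It takes about 3 to 4 N; at about 6 mm its stem has tipped the lever over the centre and the lever snaps off.
- rocker_a (a point): Middle of outlet rocker A at the height of its top when level, 14 mm above the lid; on its fixed frame, with the box's axes. The rocker is 45 mm long (x) and 29 mm wide (y) and turns about an axis along y, 9 mm below this point. The two rockers are 54 mm apart, in either order.
- rocker_b (a point): Middle of outlet rocker B; the same as rocker A.
- outlet_a (a joint): Angle of rocker A (rad): +0.2 is on, its front half (-x of the box) about 4 mm proud and showing a red end; -0.2 is off, front half down, back half up. Over-centre: past 0 it snaps to the nearer end. About 2 N down on the front half, 16 mm from the middle, switches it off. Starts on.
- outlet_b (a joint): Angle of rocker B, read in the same way. Starts off.
- nut: Loose hex nut, 22 mm, lying in the tray on the lid; leave alone. Origin: centre of its underside.
- bolt: Loose bolt, 69 mm long, lying in the tray on the lid; leave alone. Origin: centre of its underside.
- pliers: Red-handled pliers, 189 mm, on the bench left of the frame; leave alone.
- marker: White marker pen, 134 mm, on the bench behind the box; leave alone.
- soapstone: Soapstone holder, 143 mm, on the bench left of the frame; leave alone.
- weld_magnet: Red welding magnet, 80 x 104 x 16 mm, on the bench behind the box; leave alone.
- tape_measure: Yellow tape measure, 35 x 82 x 65 mm, on the bench beyond the frame's far left; leave alone.

How it is judged:
By the outcome, as a careful person would: the job done as asked, in the order asked, and still so for the second after the job is handed in, with the robot touching nothing.
It also fails if it takes over 38 s, if anything falls off the work surface, if the arm or the gripper's body presses on something with over 40 N, if the wrist force passes 120 N, or if a joint passes its speed limit or range.

### The arm

A 6-joint arm with a two-finger parallel gripper is mounted at the origin on a cart in front of the work surface, level with it; the furniture and walls round the work are solid. World frame = base frame: x ahead of the robot, y to its left, z up, the work surface at z = 0. Lengths are in m, angles in rad, forces in N, time in s.
With the tool pointing down it reaches from about 0.425 to 0.95 m from the base axis. Payload 3.5 kg.
Tool frame: the origin (TCP) lies at the very end of the fingers, on their centre line; the grasp point (between the pads) lies ctrl.tcp_to_grasp behind it (ctrl.tcp_to_grasp is the distance from the TCP to the grasp point, in m); z points along the fingers, y is the line along which they close (so a half turn about z gives the same grasp; the last joint's range is limited). The gripper opens to 85 mm and grips with 20 to 120 N. Pads are 22 mm wide; open, the fingers measure 114 mm over their backs; the gripper's body (76 mm by 85 mm) begins 54 mm behind the grasp point. The pads swing forward as they close: fully open they stand 13 mm farther back than shut.
Start: joints at [-1.402, 0.286, 1.577, -0, 1.279, -0.15], TCP at [0.212, -0.641, 0.231] pointing down, gripper open.
Joint ranges: [-2.77, 2.77], [-0.9, 2.22], [0.21, 2.48], [-1.53, 4.67], [0.24, 2.81], [-2.84, 2.84]. Speed limits (rad/s): [2.79, 2.79, 3.14, 3.14, 3.14, 3.14].

### API

Orientations are given as a unit quaternion [x, y, z, w].
In Python, from plant import ctrl gives the robot as it stands.
- The arm moves only by the shell command python3 -m inch 'ROWS' [FORCE]. ROWS is JSON, a list of rows, each an object with "slide": the shift along the tool's x, y, z in cm, a list of three; "turn": the turn about the tool's z in rad; "grip": the finger opening in cm, from 0 to 8.54. A call has 1 to 20 rows; each row is the pose to reach, as a shift and turn from the pose commanded when the call began, along the tool's axes at that moment; what a row does not reach only later rows make up. A row lasts 1/10 s, in which the tool goes at most 50 mm and 8.59 degrees, less where a joint would pass 70% of its speed; a pose out of reach is approached as far as the arm can. A call with a gripper value outside its range is refused whole. The fingers move at their own pace and stop on an object; FORCE is the grip in N (left out, the last holds). Time passes only in rows, so rows that repeat a pose let the fingers close. It gives the time, the measured TCP pose, the force, the opening and the grip force at its end, in the units of the state.
- ctrl.get_state(): the state, without advancing time (a new reading comes with each control period).
- ctrl.read_camera(name): name is "scene" or "top"; returns (picture, depth): 420x560x3 uint8, red, green, blue; 420x560 float32, m along the optical axis (not along the pixel's ray), 0 where there is no reading.
- ctrl.camera_info(name): a dict with "K" (3x3 intrinsics, pixels), "camera_from_world" (4x4, takes a point from world to camera coordinates). Camera axes: x right, y down, z forward; pixel columns grow to the right and rows downward; lengths in m; the calibration is good to about 2 mm. A picture is of the moment at which its call begins. camera_info takes no time and is no camera call.
- ctrl.sign_off(): hands the job in; it is judged then, once.
The state is a dict: "time": time; "qpos": joint angles; "dq": joint speeds; "joint_efforts": joint torques, N m; "eef_pos": TCP position; "tcp_rot": TCP orientation; "contact_force": force on the tool from outside, world axes, zero at the start; "wrist_torque": the same for the moment, N m; "opening": opening from 0.0 (shut) to 1.0 (fully open); "finger_force": force on a finger pad.
Only numpy, scipy, OpenCV 4.12 (cv2) and the standard library are available. Lean on these libraries where they do the work, as an engineer would, in place of code of your own. Each camera call takes 0.05 s, during which the arm holds its last target. There are 200 camera calls.

## Working session

There is one attempt and no reset: what is moved stays moved. The work goes in short steps, Python scripts to look and compute and a shell command to move; the robot and the scene stay as the last step left them, time stands still between calls to the robot, and variables do not carry over. Pictures are saved under pics/ and viewed, at most 10 in all, crops included, and the job is handed in when it is done.

```bash
ls; mkdir -p pics
cat > h.py <<'E'
import numpy as np, cv2
from plant import ctrl
def snap(n):
    p,d=ctrl.read_camera(n); np.savez('pics/'+n,p=p,d=d); return p,d
def world(n,u,v,d):
    i=ctrl.camera_info(n); K=np.array(i['K']); T=np.array(i['camera_from_world'])
    c=np.linalg.inv(K)@np.array([u,v,1])*d
    return (np.linalg.inv(T)@np.r_[c,1])[:3]
def crop(p,x,y,w,h,s,f): cv2.imwrite('pics/'+f,cv2.resize(p[y:y+h,x:x+w,::-1],None,fx=s,fy=s,interpolation=cv2.INTER_CUBIC))
E
python3 - <<'E'
from h import *
for n in('scene','top'):
    p,d=snap(n); crop(p,0,0,560,420,1,n+'0.png'); print(ctrl.camera_info(n))
print(ctrl.get_state())
E
```

```text
pics
{'K': array([[390.5817213 ,   0.        , 275.27155287],
       [  0.        , 390.5817213 , 212.50152272],
       [  0.        ,   0.        ,   1.        ]]), 'camera_from_world': array([[-0.89661057, -0.44270183, -0.01022637,  0.46073017],
       [-0.27545494,  0.57566737, -0.76989068,  0.33764201],
       [ 0.346719  , -0.68747522, -0.63809385,  0.61242785],
       [ 0.        ,  0.        ,  0.        ,  1.        ]])}
{'K': array([[401.88323997,   0.        , 278.08824433],
       [  0.        , 401.88323997, 217.11212936],
       [  0.        ,   0.        ,   1.        ]]), 'camera_from_world': array([[ 0.00421562, -0.99998522,  0.00343464, -0.18182812],
       [-0.99478812, -0.00454358, -0.10186246,  0.6102892 ],
       [ 0.10187656, -0.00298732, -0.99479256,  0.92184163],
       [ 0.        ,  0.        ,  0.        ,  1.        ]])}
{'time': 0.1, 'qpos': array([-1.40198947e+00,  2.87143683e-01,  1.57800558e+00,  7.13300119e-06,
        1.27860568e+00, -1.49963515e-01]), 'dq': array([ 0.00241234, -0.00035582, -0.00440938,  0.00208676,  0.00057034,
        0.00128838]), 'joint_efforts': array([ 1.61151278e-03, -4.07290614e+01, -2.93699777e+01, -1.42914873e-04,
        3.39240200e-03, -4.00066455e-06]), 'eef_pos': array([ 0.21149828, -0.64039465,  0.23005463]), 'tcp_rot': array([ 9.87324635e-01,  1.58710103e-01, -6.77198946e-06, -1.08113136e-03]), 'contact_force': array([-0.20670025, -0.1995211 ,  0.29067871]), 'wrist_torque': array([ 0.01020354,  0.00752327, -0.01409706]), 'finger_force': 0.0, 'opening': 0.999759572981001}
```

View pics/scene0.png

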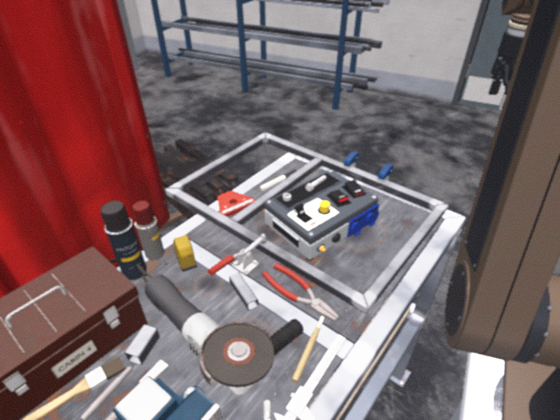

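View pics/top0.png

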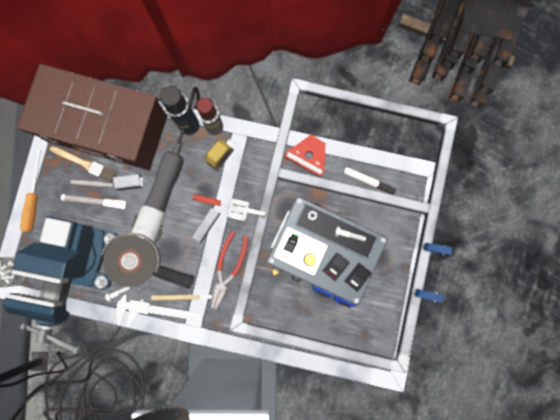

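The top view shows the box centred near (328,250), with the lever near (292,242), the button near (310,260) and the rockers near (337,266) and (360,276). In the scene view the box sits near (322,208). Next I enlarge both.

Run:
```python
from h import *
p=np.load('pics/top.npz')['p']; crop(p,262,192,132,120,5,'t1.png')
p=np.load('pics/scene.npz')['p']; crop(p,258,165,130,95,6,'s1.png')
```

```text
(no output)
```

View pics/t1.png

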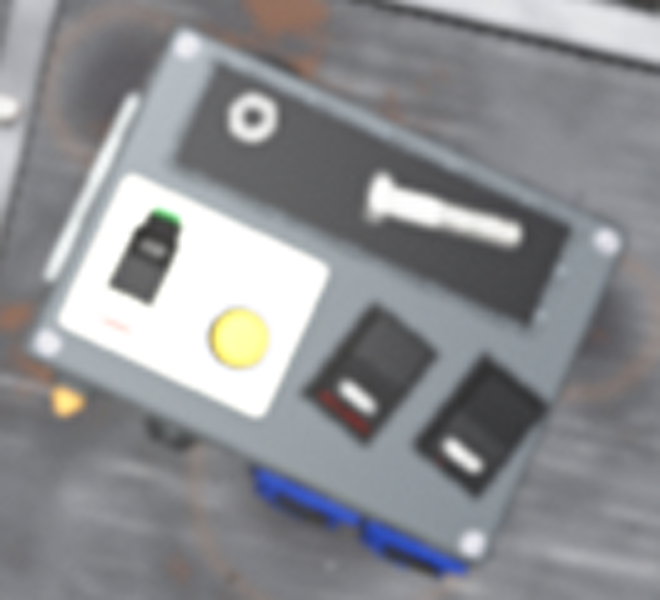

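View pics/s1.png

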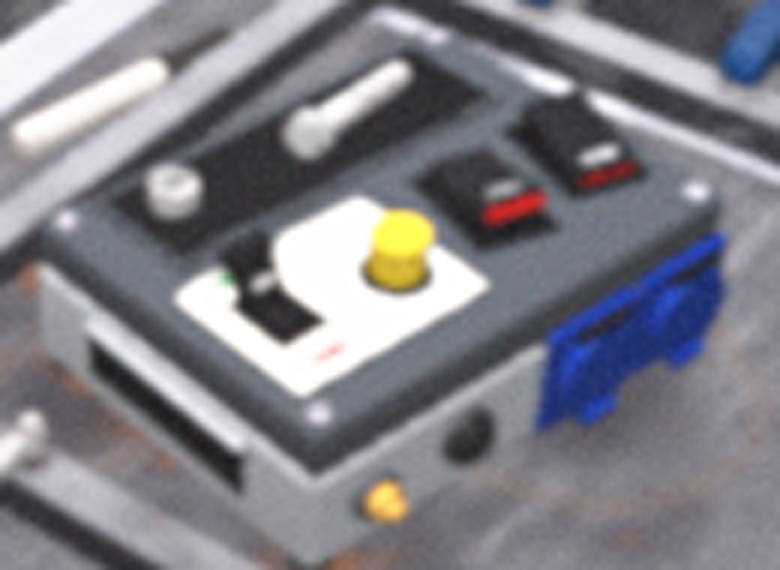

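The crops show the left rocker (next to the button, t1 crop ~(370,372)) on with its red end proud, and the right rocker (~(482,425)) apparently off. The lever leans back to the green mark. The lid screws are at crop pixels (186,44), (606,240), (472,543) and (47,343). I'll fit the pose and check the heights.

```bash
cat > m.py <<'E'
from h import *
f=np.load('pics/top.npz'); d=f['d']
from scipy.ndimage import median_filter
dm=median_filter(d,3)
def t(u,v,z=None):
    u,v=u/5+262-0.4,v/5+192-0.4
    if z is None: return world('top',u,v,dm[int(round(v)),int(round(u))])
    a,b=world('top',u,v,.5),world('top',u,v,1.); return a+(b-a)*(z-a[2])/(b[2]-a[2])
if __name__=='__main__':
    np.set_printoptions(precision=4,suppress=True)
    for n,u,v in [('BL',186,44),('BR',606,240),('FR',472,543),('FL',47,343),('lid',320,440),('lid2',330,290),('btn',240,338),('lever',158,225),('levlow',135,285),('Lfront',352,405),('Lback',393,335),('Rfront',458,465),('Rback',505,385)]:
        print(n,t(u,v), t(u,v,.077))
    c=[t(*q,.077) for q in[(186,44),(606,240),(472,543),(47,343)]]
    o=np.mean(c,0); X=(c[0]+c[1]-c[2]-c[3])[:2]; Y=(c[0]+c[3]-c[1]-c[2])[:2]
    print(o,np.degrees(np.arctan2(X[1],X[0])),np.degrees(np.arctan2(-Y[0],Y[1])),np.linalg.norm(X)/2,np.linalg.norm(Y)/2)
    yaw=(np.arctan2(X[1],X[0])+np.arctan2(-Y[0],Y[1]))/2; c_,s_=np.cos(yaw),np.sin(yaw)
    for n,q in dict(btn=(240,338,.098),L=(372,372,.088),R=(482,425,.088),levtip=(164,222,.1),levslot=(147,258,.077),nut=(252,117,.08),bolth=(380,198,.08),boltt=(520,232,.08)).items():
        w=t(*q)-o; print(n,t(*q),'box',w[0]*c_+w[1]*s_,-w[0]*s_+w[1]*c_)
    s=ctrl.get_state(); from scipy.spatial.transform import Rotation as R
    print(R.from_quat(s['tcp_rot']).as_matrix(),s['eef_pos'],ctrl.tcp_to_grasp)
    # frame tube heights
    print([world('top',u,v,dm[v,u]) for u,v in [(258,250),(325,336),(415,270),(350,193)]])
E
python3 m.py
```

```text
BL [ 0.6448 -0.2258  0.0767] [ 0.6447 -0.2258  0.077 ]
BR [ 0.5568 -0.415   0.0754] [ 0.5567 -0.4146  0.077 ]
FR [ 0.4224 -0.3522  0.0772] [ 0.4224 -0.3522  0.077 ]
FL [ 0.5096 -0.1636  0.0756] [ 0.5096 -0.1636  0.077 ]
lid [ 0.4671 -0.2854  0.0755] [ 0.4672 -0.2853  0.077 ]
lid2 [ 0.5338 -0.2904  0.0763] [ 0.5338 -0.2903  0.077 ]
btn [ 0.5122 -0.2481  0.098 ] [ 0.5122 -0.2498  0.077 ]
lever [ 0.5612 -0.2121  0.1023] [ 0.5625 -0.2132  0.077 ]
levlow [ 0.5356 -0.2028  0.0776] [ 0.5356 -0.2029  0.077 ]
Lfront [ 0.4833 -0.2974  0.0936] [ 0.4827 -0.2996  0.077 ]
Lback [ 0.5138 -0.317   0.0851] [ 0.5138 -0.3183  0.077 ]
Rfront [ 0.4571 -0.3447  0.0864] [ 0.4565 -0.3465  0.077 ]
Rback [ 0.4922 -0.3645  0.0937] [ 0.4918 -0.368   0.077 ]
[ 0.5334 -0.289   0.077 ] -24.81702333616703 -24.914592216489 0.1484298789266016 0.2080278598842393
btn [ 0.5122 -0.2481  0.098 ] box -0.03637275682141692 0.028242053944905796
L [ 0.4975 -0.3071  0.088 ] box -0.024898609804162683 -0.03143490780133858
R [ 0.4746 -0.3553  0.088 ] box -0.025464223094855055 -0.0847754276999455
levtip [ 0.5626 -0.2148  0.1   ] box -0.004630173111223431 0.0796300937573035
levslot [ 0.5477 -0.2082  0.077 ] box -0.02095249694283536 0.07936206048028997
nut [ 0.6112 -0.2554  0.08  ] box 0.05651026665215369 0.06330153318723768
bolth [ 0.5749 -0.3127  0.08  ] box 0.04767134178363921 -0.003948425187175839
boltt [ 0.56   -0.3753  0.08  ] box 0.06040109722097004 -0.06704526717749289
[[ 0.9496  0.3134 -0.0004]
 [ 0.3134 -0.9496  0.0021]
 [ 0.0003 -0.0021 -1.    ]] [ 0.2115 -0.6404  0.2301] 0.0187
[array([ 0.5332, -0.132 ,  0.0256]), array([ 0.3305, -0.292 ,  0.0004]), array([ 0.4876, -0.5056,  0.0166]), array([ 0.6707, -0.3518,  0.0254])]
```

The depth readings confirm it. The left rocker is on (front 0.094, back 0.085), the right one is off, and the box yaw is -24.9°. I'll move above the front half of the left rocker, turn to line up with the box, and close the fingers.

```bash
python3 -m inch '[{"slide":[3,-2,0],"turn":0.1,"grip":0},{"slide":[6,-4,0],"turn":0.2,"grip":0},{"slide":[9.5,-6.5,0],"turn":0.3,"grip":0},{"slide":[13,-8.6,0],"turn":0.4,"grip":0},{"slide":[16.5,-11,1],"turn":0.5,"grip":0},{"slide":[20,-13.2,2],"turn":0.6,"grip":0},{"slide":[23.5,-15.5,3],"turn":0.7,"grip":0},{"slide":[27,-18,4],"turn":0.754,"grip":0},{"slide":[30,-20,5],"turn":0.754,"grip":0},{"slide":[33,-22,6],"turn":0.754,"grip":0},{"slide":[35,-23.3,7],"turn":0.754,"grip":0},{"slide":[36.28,-24.02,8],"turn":0.754,"grip":0},{"slide":[36.28,-24.02,8],"turn":0.754,"grip":0},{"slide":[36.28,-24.02,9],"turn":0.754,"grip":0},{"slide":[36.28,-24.02,9.5],"turn":0.754,"grip":0},{"slide":[36.28,-24.02,10],"turn":0.754,"grip":0},{"slide":[36.28,-24.02,10],"turn":0.754,"grip":0},{"slide":[36.28,-24.02,10],"turn":0.754,"grip":0},{"slide":[36.28,-24.02,10],"turn":0.754,"grip":0}]'
cat > where.py <<'E'
from h import *
from scipy.spatial.transform import Rotation as R
np.set_printoptions(precision=4,suppress=True)
s=ctrl.get_state(); M=R.from_quat(s['tcp_rot']).as_matrix(); a=np.radians(-24.87)
B=np.array([[np.cos(a),np.sin(a)],[-np.sin(a),np.cos(a)]])
print('t',s['time'],'box xy',B@(s['eef_pos'][:2]-[.5334,-.289]),'z',s['eef_pos'][2],'tool x yaw',np.degrees(np.arctan2(M[1,0],M[0,0])),'tilt',M[:2,2],'F',s['contact_force'],s['opening'])
E
python3 where.py
```

```text
time: 2.0
eef_pos: [0.4809, -0.2996, 0.1318]
tcp_rot: [0.976, -0.216, 0.0, 0.0]
contact_force: [0.1, -0.4, 0.4]
opening: 0.001
finger_force: 0.0
t 2.0 box xy [-0.0432 -0.0317] z 0.13175257295421472 tool x yaw -24.960168095770733 tilt [ 0.0006 -0.0006] F [ 0.0517 -0.3851  0.3807] 0.0008537445052298951
```

Run:
```python
from h import *
p,d=snap('scene'); crop(p,258,120,140,120,5,'s2.png')
```

```text
(no output)
```

View pics/s2.png

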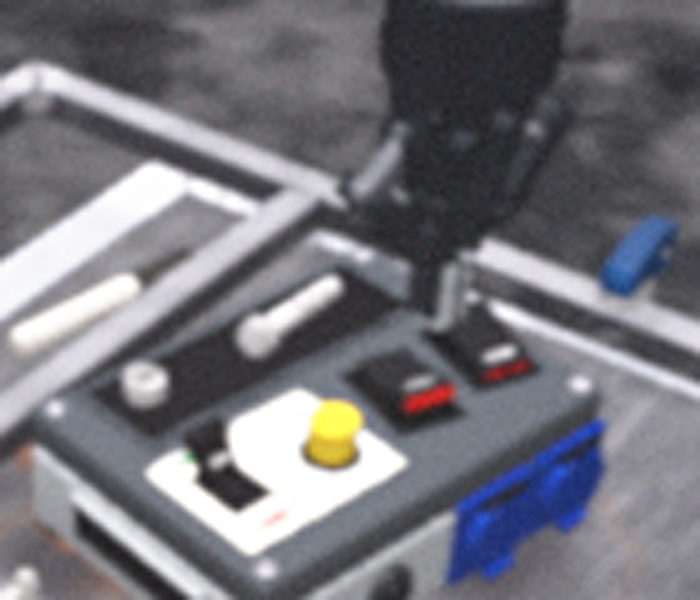

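The closed fingertips (crop ~(440,330)) sit directly above the front half of the left rocker once the height is allowed for. The scene and calibration agree, so I'll press down gently.

```bash
python3 -m inch '[{"slide":[0,0,1],"turn":0,"grip":0},{"slide":[0,0,2],"turn":0,"grip":0},{"slide":[0,0,3],"turn":0,"grip":0},{"slide":[0,0,3.4],"turn":0,"grip":0},{"slide":[0,0,3.7],"turn":0,"grip":0},{"slide":[0,0,3.9],"turn":0,"grip":0},{"slide":[0,0,4.1],"turn":0,"grip":0},{"slide":[0,0,4.2],"turn":0,"grip":0},{"slide":[0,0,4.2],"turn":0,"grip":0}]'; python3 where.py
```

```text
time: 2.95
eef_pos: [0.481, -0.2993, 0.0894]
tcp_rot: [0.976, -0.216, 0.0, 0.0]
contact_force: [-0.9, 0.0, -0.3]
opening: -0.0
finger_force: 0.0
t 2.95 box xy [-0.0432 -0.0314] z 0.08936274421839854 tool x yaw -24.935184376087317 tilt [ 0.0006 -0.0005] F [-0.9456  0.041  -0.3056] -0.0004224797850958415
```

```bash
python3 -m inch '[{"slide":[0,0,0.1],"turn":0,"grip":0},{"slide":[0,0,0.2],"turn":0,"grip":0},{"slide":[0,0,0.3],"turn":0,"grip":0},{"slide":[0,0,0.3],"turn":0,"grip":0}]'; python3 where.py; python3 -m inch '[{"slide":[0,0,-1],"turn":0,"grip":0},{"slide":[0,0,-2.5],"turn":0,"grip":0},{"slide":[0,0,-4],"turn":0,"grip":0},{"slide":[0,0,-5],"turn":0,"grip":0},{"slide":[-3,0,-5],"turn":0,"grip":0},{"slide":[-6,0,-5],"turn":0,"grip":0},{"slide":[-8,0,-5],"turn":0,"grip":0},{"slide":[-8,0,-5],"turn":0,"grip":0}]'; python3 where.py
python3 - <<'E'
from h import *
p,d=snap('scene'); crop(p,258,140,140,110,5,'s3.png')
p,d=snap('top'); from scipy.ndimage import median_filter
f=median_filter(d,3)
from m import *
import m; m.dm=f
for n,u,v in [('Lfront',352,405),('Lback',393,335),('Rfront',458,465),('Rback',505,385),('lever',158,225)]: print(n,t(u,v)[2])
E
```

```text
time: 3.35
eef_pos: [0.481, -0.2993, 0.0868]
tcp_rot: [0.976, -0.216, 0.0, 0.0]
contact_force: [-1.1, 0.7, 2.2]
opening: -0.002
finger_force: 1.3
t 3.35 box xy [-0.0432 -0.0314] z 0.08683889762530264 tool x yaw -24.92730337757935 tilt [ 0.0003 -0.0004] F [-1.1025  0.7256  2.1644] -0.0020491817751864226
time: 4.15
eef_pos: [0.4069, -0.2645, 0.1367]
tcp_rot: [0.976, -0.216, -0.0, -0.0]
contact_force: [-0.1, -0.2, -0.2]
opening: -0.004
finger_force: 0.0
t 4.15 box xy [-0.1251 -0.0309] z 0.13671614686631803 tool x yaw -24.965604983093698 tilt [-0.0002  0.0001] F [-0.1043 -0.2162 -0.169 ] -0.004111462456913841Traceback (most recent call last):
  File "<stdin>", line 7, in <module>
  File "m.py", line 7, in t
    if z is None: return world('top',u,v,dm[int(round(v)),int(round(u))])
                                         ~~^^^^^^^^^^^^^^^^^^^^^^^^^^^^^
    raise KeyError(f"{key} is not a file in the archive") from None
KeyError: '(273, 332) is not a file in the archive'
```

View pics/s3.png

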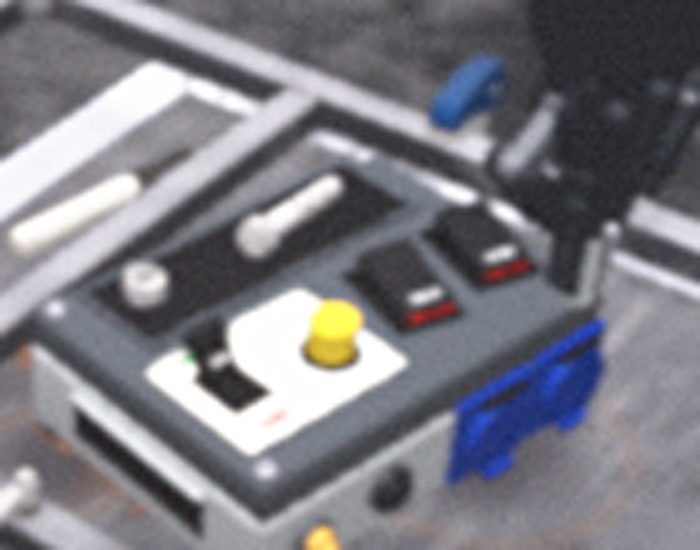

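The left rocker now sits like the right one, front down, at crop (425,290). I'll confirm by depth, then press the button.

```bash
python3 - <<'E'
from m import *
for n,u,v in [('Lfront',352,405),('Lback',393,335),('Rfront',458,465),('Rback',505,385),('lever',158,225)]: print(n,t(u,v)[2])
E
python3 -m inch '[{"slide":[2,-1.3,0],"turn":0,"grip":0},{"slide":[5,-3.3,0],"turn":0,"grip":0},{"slide":[7.5,-5,0],"turn":0,"grip":0},{"slide":[8.87,-5.91,0],"turn":0,"grip":0},{"slide":[8.87,-5.91,0],"turn":0,"grip":0},{"slide":[8.87,-5.91,1],"turn":0,"grip":0},{"slide":[8.87,-5.91,2],"turn":0,"grip":0},{"slide":[8.87,-5.91,3],"turn":0,"grip":0},{"slide":[8.87,-5.91,3.4],"turn":0,"grip":0},{"slide":[8.87,-5.91,3.4],"turn":0,"grip":0}]'; python3 where.py
```

```text
Lfront 0.08602699905216293
Lback 0.09417079781277482
Rfront 0.08508837357410859
Rback 0.09302545993794054
lever 0.10206911027090704
time: 5.25
eef_pos: [0.5125, -0.2489, 0.1009]
tcp_rot: [0.976, -0.216, -0.001, -0.001]
contact_force: [0.2, 0.2, -0.4]
opening: 0.003
finger_force: 0.0
t 5.25 box xy [-0.0358  0.0276] z 0.10091324529626752 tool x yaw -24.971353016652007 tilt [-0.0021  0.0015] F [ 0.17    0.1975 -0.401 ] 0.002656294949478211
```

Both rockers are off. Now I press the button slowly.

```bash
python3 -m inch '[{"slide":[0,0,0.3],"turn":0,"grip":0},{"slide":[0,0,0.5],"turn":0,"grip":0},{"slide":[0,0,0.7],"turn":0,"grip":0},{"slide":[0,0,0.85],"turn":0,"grip":0},{"slide":[0,0,0.95],"turn":0,"grip":0},{"slide":[0,0,1],"turn":0,"grip":0},{"slide":[0,0,1],"turn":0,"grip":0}]'; python3 where.py; python3 -m inch '[{"slide":[0,0,0.05],"turn":0,"grip":0},{"slide":[0,0,0.1],"turn":0,"grip":0},{"slide":[0,0,0.1],"turn":0,"grip":0}]'; python3 where.py
```

```text
time: 5.95
eef_pos: [0.5138, -0.2495, 0.0924]
tcp_rot: [0.976, -0.216, 0.0, 0.0]
contact_force: [-0.6, -0.5, 1.4]
opening: 0.002
finger_force: 0.9
t 5.95 box xy [-0.0344  0.0276] z 0.09235327962131393 tool x yaw -24.933191110387938 tilt [ 0.0006 -0.0007] F [-0.5676 -0.487   1.4325] 0.0016894706901839885
time: 6.25
eef_pos: [0.5138, -0.2495, 0.0914]
tcp_rot: [0.976, -0.216, 0.0, 0.0]
contact_force: [0.1, -1.9, 2.5]
opening: -0.001
finger_force: 0.9
t 6.25 box xy [-0.0344  0.0276] z 0.09141116425969004 tool x yaw -24.93546786376569 tilt [ 0.0006 -0.0006] F [ 0.0983 -1.8766  2.4759] -0.001272057947951061
```

```bash
for i in 1 2; do python3 -m inch '[{"slide":[0,0,0.05],"turn":0,"grip":0},{"slide":[0,0,0.1],"turn":0,"grip":0},{"slide":[0,0,0.1],"turn":0,"grip":0}]' >/dev/null; python3 where.py; done
```

```text
t 6.55 box xy [-0.0345  0.0277] z 0.09039079051585362 tool x yaw -24.935451168923034 tilt [ 0.0004 -0.0003] F [ 0.0427 -1.0229  2.6796] 0.0013745234634418289
t 6.85 box xy [-0.0344  0.0277] z 0.09021853864154139 tool x yaw -24.928767211412154 tilt [ 0.0001 -0.0002] F [-1.8641 -0.8959  6.0483] -0.0027682103352908074
```

The button is bottomed: z is stalled at 0.090 with force rising. I'll lift, move ahead of the lever and look.

```bash
python3 -m inch '[{"slide":[0,0,-0.5],"turn":0,"grip":0},{"slide":[0,0,-1.5],"turn":0,"grip":0},{"slide":[0,0,-3],"turn":0,"grip":0},{"slide":[0,0,-4.5],"turn":0,"grip":0},{"slide":[-2,-2,-4.5],"turn":0,"grip":0},{"slide":[-4,-4,-4.5],"turn":0,"grip":0},{"slide":[-6,-5.2,-4.5],"turn":0,"grip":0},{"slide":[-6,-5.2,-4.5],"turn":0,"grip":0}]'; python3 where.py
python3 - <<'E'
from h import *
p,d=snap('scene'); q,d=snap('top'); 
a=cv2.resize(p[150:250,258:368],None,fx=4,fy=4,interpolation=2); b=cv2.resize(q[192:292,262:352],None,fx=4,fy=4,interpolation=2)
cv2.imwrite('pics/st4.png',np.hstack([a,b])[:,:,::-1])
E
```

```text
time: 7.65
eef_pos: [0.48, -0.1746, 0.1349]
tcp_rot: [0.977, -0.215, -0.0, -0.0]
contact_force: [-0.2, 0.0, -0.3]
opening: 0.002
finger_force: 0.0
t 7.65 box xy [-0.0966  0.0813] z 0.13485770294013613 tool x yaw -24.822003215944072 tilt [-0.0006  0.0009] F [-0.1815  0.0256 -0.3373] 0.0018147446048002221
```

View pics/st4.png

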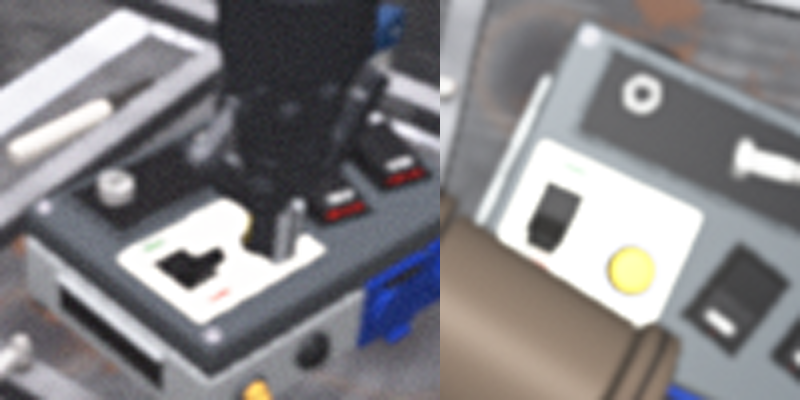

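The lever has tripped: it leans to the red mark and the green mark is clear in the top view at (570,168). The left rocker is still off. Now I lower the tip in front of the lever and push it back along box x.

```bash
python3 -m inch '[{"slide":[1,0.1,1],"turn":0,"grip":0},{"slide":[1.5,0.1,2.5],"turn":0,"grip":0},{"slide":[1.5,0.1,4],"turn":0,"grip":0},{"slide":[1.5,0.1,4.6],"turn":0,"grip":0},{"slide":[1.5,0.1,4.6],"turn":0,"grip":0},{"slide":[2,0.1,4.6],"turn":0,"grip":0},{"slide":[2.5,0.1,4.6],"turn":0,"grip":0},{"slide":[3,0.1,4.6],"turn":0,"grip":0},{"slide":[3.5,0.1,4.6],"turn":0,"grip":0},{"slide":[4,0.1,4.6],"turn":0,"grip":0},{"slide":[4.4,0.1,4.6],"turn":0,"grip":0},{"slide":[4.8,0.1,4.6],"turn":0,"grip":0},{"slide":[5.2,0.1,4.6],"turn":0,"grip":0},{"slide":[5.5,0.1,4.6],"turn":0,"grip":0},{"slide":[5.8,0.1,4.6],"turn":0,"grip":0},{"slide":[6.1,0.1,4.6],"turn":0,"grip":0},{"slide":[6.4,0.1,4.6],"turn":0,"grip":0},{"slide":[6.4,0.1,4.6],"turn":0,"grip":0}]'; python3 where.py
```

```text
time: 9.55
eef_pos: [0.5391, -0.2049, 0.0884]
tcp_rot: [0.976, -0.216, 0.0, 0.0]
contact_force: [-0.1, -0.2, 0.2]
opening: -0.003
finger_force: 0.0
t 9.55 box xy [-0.0302  0.0787] z 0.08841802700726631 tool x yaw -24.93856617777942 tilt [ 0.0003 -0.0002] F [-0.1451 -0.2038  0.2337] -0.003013174250764873
```

No contact force remains, so the lever has probably snapped over. I'll retract to the front and up, clear of the box, and verify.

```bash
python3 -m inch '[{"slide":[-1.5,0,0],"turn":0,"grip":0},{"slide":[-3.5,0,0],"turn":0,"grip":0},{"slide":[-5.5,0,-1],"turn":0,"grip":0},{"slide":[-6.5,0,-4],"turn":0,"grip":0},{"slide":[-7,0,-8],"turn":0,"grip":0},{"slide":[-7,4,-10],"turn":0,"grip":0},{"slide":[-7,8,-12],"turn":0,"grip":0},{"slide":[-9,12,-12],"turn":0,"grip":0},{"slide":[-10,16,-12],"turn":0,"grip":0},{"slide":[-10,20,-12],"turn":0,"grip":0},{"slide":[-10,24,-12],"turn":0,"grip":0},{"slide":[-10,24,-12],"turn":0,"grip":0},{"slide":[-10,24,-12],"turn":0,"grip":0}]'; python3 where.py
python3 - <<'E'
from h import *
p,d=snap('scene'); q,d=snap('top'); 
a=cv2.resize(p[150:265,258:398],None,fx=3,fy=3,interpolation=2); b=cv2.resize(q[192:307,262:382],None,fx=3,fy=3,interpolation=2)
cv2.imwrite('pics/st5.png',np.hstack([a,b])[:,:,::-1])
from m import *
for n,u,v in [('Lfront',352,405),('Lback',393,335),('Rfront',458,465),('Rback',505,385),('lever',158,225),('btn',240,338)]: print(n,t(u,v)[2])
E
```

```text
time: 10.85
eef_pos: [0.3464, -0.3805, 0.2082]
tcp_rot: [0.976, -0.217, -0.0, -0.0]
contact_force: [-0.2, 0.2, 0.6]
opening: 0.002
finger_force: 0.0
t 10.85 box xy [-0.1312 -0.1616] z 0.2081618957766588 tool x yaw -25.05333528703247 tilt [-0.      0.0008] F [-0.1913  0.2202  0.6297] 0.0024708942792146227
Lfront 0.086457351431659
Lback 0.09308284700908864
Rfront 0.08529288859103046
Rback 0.09268383454057605
lever 0.10255368232886974
btn 0.09834526215734807
```

View pics/st5.png

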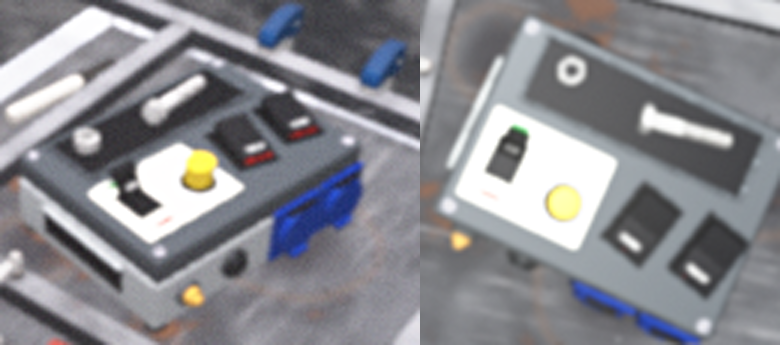

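The lever is back on, leaning to the green mark at (515,135). The button is released, both rockers are off, and the nut and bolt haven't moved. The arm is clear.

```bash
python3 -c "
from plant import ctrl
print(ctrl.sign_off())"
```

```text
the job is handed in; nothing more can be done
None
```

The earth-leakage check is done and handed in at about 11 s: I switched off the left rocker (the one still on), pressed the test button fully down, which tripped the breaker, and pushed the lever back to on. Final pictures show both rockers off, the nut and bolt unmoved, and the arm clear of the box.

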